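Make up two cafe tray orders

ROBOT

A 7-joint arm with a two-finger parallel gripper is mounted at the origin on a cart in front of the work surface, level with it; the furniture and walls round the work are solid. World frame = base frame: x ahead of the robot, y to its left, z up, the work surface at z = 0. Lengths are in m, angles in rad, forces in N, time in s.
With the tool pointing down it reaches from about 0.425 to 0.925 m from the base axis. Payload 6.8 kg.
Tool frame: the origin (TCP) lies midway between the tips of the shut fingers; the grasp point (between the pads) lies 19 mm behind it; z points along the fingers, y is the line along which they close (so a half turn about z gives the same grasp; the last joint's range is limited). The gripper opens to 85 mm and grips with 20 to 120 N. Pads are 22 mm wide; open, the fingers measure 114 mm over their backs; the gripper's body (76 mm by 85 mm) begins 54 mm behind the grasp point. The pads swing forward as they close: fully open they stand 13 mm farther back than shut.
Start: joints at [1.099, 0.477, 0.022, 1.555, -0.011, 1.109, -0.083], TCP at [0.24, -0.631, 0.231] pointing down, gripper open.
Joint ranges: [-2.96, 2.96], [-0.34, 2.1], [-1.41, 1.46], [0.24, 2.44], [-1.37, 4.51], [0.17, 1.92], [-2.96, 2.96]. Speed limits (rad/s): [2.39, 2.39, 3.14, 3.14, 3.14, 3.14, 3.14].

INTERFACE

Orientations are given as a unit quaternion [w, x, y, z].
In Python, from station import * gives the robot as it stands. The module is installed in compiled form; this text tells all that it offers.
- The arm moves only by the shell command python3 -m jog 'ROWS' [OPENING] [FORCE]. ROWS is JSON, a list of rows, each an object of numbers: "x", "y", "z": the shift along the tool's x, y, z in m; "ax", "ay", "az": the turn, a rotation vector about the tool's x, y, z in rad. In form: [{"x": .., "y": .., "z": .., "ax": .., "ay": .., "az": ..}, ...]. A call has 1 to 12 rows; each row is the pose to reach, as a shift and turn from the pose commanded when the call began, along the tool's axes at that moment; what a row does not reach only later rows make up. A row lasts 1/10 s, in which the tool goes at most 50 mm and 8.59 degrees, less where a joint would pass 70% of its speed; a pose out of reach is approached as far as the arm can. A call with a gripper value outside its range is refused whole. OPENING is the opening, from 0 (shut) to 1 (fully open), set as the call begins (- or left out, the last holds). The fingers move at their own pace and stop on an object; FORCE is the grip in N (left out, the last holds). Time passes only in rows, so rows that repeat a pose let the fingers close. It gives the time, the measured TCP pose, the force, the opening and the grip force at its end, in the units of the state.
- get_obs(): the state, without advancing time (a new reading comes with each control period).
- read_camera(name): name is "side" or "top"; returns the picture (480x640x3 uint8, red, green, blue); there is no depth.
- camera_params(name): a dict with "K" (3x3 intrinsics, pixels), "D" ([k1, k2, p1, p2, k3] as OpenCV has them; the pictures are not rectified), "origin" and "attitude" of the camera in the world. Camera axes: x right, y up, looking along -z (the intrinsics and any distortion apply to the point x, -y, -z); pixel columns grow to the right and rows downward; lengths in m; the calibration is good to about 2 mm. A picture is of the moment at which its call begins. camera_params takes no time and is no camera call.
- hand_in(): hands the job in; it is judged then, once.
The state is a dict: "t": time; "q": joint angles; "joint_vel": joint speeds; "joint_torque": joint torques, N m; "eef_pos": TCP position; "tool_rot": TCP orientation; "contact_force": force on the tool from outside, world axes, zero at the start; "torque": the same for the moment, N m; "gripper_width": opening from 0.0 (shut) to 1.0 (fully open); "grasp_force": force on a finger pad.
Only numpy, scipy, OpenCV 4.12 (cv2) and the standard library are available. Lean on these libraries where they do the work, as an engineer would, in place of code of your own. Each camera call takes 0.05 s, during which the arm holds its last target. There are 200 camera calls.

TASK

Make up the two orders from the things standing on the counter: the blue tray gets the cup, upright in the middle of its round cork coaster, and the brownie, flat in the middle of its white plate; the red tray gets the jam jar, upright in the middle of its coaster, and the block of cheese, lying flat as it does now, in the middle of its plate. The doughnut and the mandarin are not ordered: leave them where they are.

Things in the scene. Friction and masses are not known exactly. Their poses are not given: they have to be found in the camera images.
- cup_centre (a point): White handleless cup with a dense pattern of black dashes, 58 mm across at the top and 52 mm at the foot, 62 mm high, hollow, about 0.14 kg, standing upright. Point: its centre, 31 mm above its underside; z up.
- brownie_centre (a point): Dark brown square brownie, 50 mm (x) by 52 mm (y) by 26 mm high, lying flat. Point: its centre, 13 mm above its underside; z up.
- jam_jar_centre (a point): Round glass jar of red jam with a golden lid, 58 mm across the glass, 70 mm high, about 0.23 kg, standing upright. Point: its centre, 35 mm above its underside; z up.
- cheese_centre (a point): Pale block of cheese with holes, 53 mm (x) by 86 mm (y) by 51 mm high, about 0.35 kg, lying flat. Point: its centre, 25.5 mm above its underside; z up.
- blue_coaster: Round cork coaster on the blue tray, 84 mm across, 4 mm thick, fixed. Origin: centre of its underside, z up (its top is 4 mm above). The blue tray is 160 x 260 mm and fixed, with a 6 mm base on the counter and a rim 12 mm high; its coaster and its plate lie side by side along its long direction, centres about 126 mm apart, either way round.
- blue_plate: Flat white rectangular plate on the blue tray, 104 mm along its x by 84 mm along its y, 5 mm thick, fixed. Origin: centre of its underside, z up (its top is 5 mm above); its x is the long direction of the tray.
- red_coaster: Round cork coaster on the red tray, 84 mm across, 4 mm thick, fixed. Origin: centre of its underside, z up (its top is 4 mm above). The red tray is 160 x 260 mm and fixed, with a 6 mm base on the counter and a rim 12 mm high; its coaster and its plate lie side by side along its long direction, centres about 126 mm apart, either way round.
- red_plate: Flat white rectangular plate on the red tray, 104 mm along its x by 84 mm along its y, 5 mm thick, fixed. Origin: centre of its underside, z up (its top is 5 mm above); its x is the long direction of the tray.
- doughnut_centre (a point): Pink iced ring doughnut, 85 mm across, 30 mm high; it is not ordered and stays where it is. Point: its centre, 15 mm above the counter.
- mandarin_centre (a point): Orange mandarin, 50 mm across, 47 mm high; it is not ordered and stays where it is. Point: its centre, 23.5 mm above the counter.
There are look-alikes about, which are no part of the job. What is shaped like the part that bears cup_centre but green or turquoise is not meant.

How it is judged:
At the end, for the whole second after the job is handed in: Cup and brownie within 15 mm of the middle of the blue tray's coaster and plate, jam jar and cheese of the red tray's; each the right way up on it (height within 6 mm, tilt under 0.15 rad), released and at rest; doughnut and mandarin within 25 mm of where they started (horizontal distance between cup_centre and blue_coaster below 0.015 m and z of cup_centre in the frame of blue_coaster between 0.029 and 0.041 m and angle between each of cup_centre, brownie_centre, jam_jar_centre, cheese_centre's own z axis and vertical below 0.15 rad and linear speed of each of cup, brownie, jam_jar, cheese below 0.02 m/s and horizontal distance between brownie_centre and blue_plate below 0.015 m and z of brownie_centre in the frame of blue_plate between 0.012 and 0.024 m and horizontal distance between jam_jar_centre and red_coaster below 0.015 m and z of jam_jar_centre in the frame of red_coaster between 0.033 and 0.045 m and horizontal distance between cheese_centre and red_plate below 0.015 m and z of cheese_centre in the frame of red_plate between 0.0245 and 0.0365 m and distance of each of doughnut_centre, mandarin_centre from where it was at the start of the episode below 0.025 m); the robot touches nothing.
It fails at once if the doughnut was moved, though it was not ordered (distance of doughnut_centre from where it was at the start of the episode above 0.025 m).
It fails at once if the mandarin was moved, though it was not ordered (distance of mandarin_centre from where it was at the start of the episode above 0.025 m).
It also fails if it takes over 112 s, if anything falls off the work surface, if the arm or the gripper's body presses on something with over 40 N, if the wrist force passes 120 N, or if a joint passes its speed limit or range.

## Working session

There is one attempt and no reset: what is moved stays moved. The work goes in short steps, Python scripts to look and compute and a shell command to move; the robot and the scene stay as the last step left them, time stands still between calls to the robot, and variables do not carry over. Pictures are saved under pics/ and viewed, at most 14 in all, crops included, and the job is handed in when it is done.

```bash
mkdir -p pics; python3 - <<'E'
from station import *
import cv2
for n in("top","side"):
    cv2.imwrite(f"pics/{n}0.png",read_camera(n)[:,:,::-1]); print(n,camera_params(n))
o=get_obs(); print(o)
E
```

```text
top {'K': array([[504.078431  ,   0.        , 325.58279829],
       [  0.        , 504.078431  , 240.55437791],
       [  0.        ,   0.        ,   1.        ]]), 'D': array([-0.02172486,  0.        ,  0.        ,  0.        ,  0.        ]), 'origin': array([0.32088517, 0.08972664, 1.18760626]), 'attitude': array([ 0.70453856,  0.06563808, -0.06927416, -0.70321984])}
side {'K': array([[436.07207267,   0.        , 324.76900591],
       [  0.        , 436.07207267, 244.87623323],
       [  0.        ,   0.        ,   1.        ]]), 'D': array([-0.03099207,  0.        ,  0.        ,  0.        ,  0.        ]), 'origin': array([1.07240028, 0.08796278, 0.96266473]), 'attitude': array([0.68248448, 0.19100439, 0.18732435, 0.68017781])}
{'t': 0.1, 'q': array([ 1.09887608,  0.47772846,  0.02237654,  1.55634265, -0.01150956,
        1.10930823, -0.0830975 ]), 'joint_vel': array([ 1.54805615e-04, -1.27644616e-03, -4.65151502e-04, -3.24986879e-03,
        6.99758568e-04,  6.46244826e-06, -7.04251588e-04]), 'joint_torque': array([ 3.54662247e-03, -5.97763717e+01,  1.61304016e+00, -2.81956315e+01,
        1.27346430e-02,  5.02615847e-03, -1.42958498e-05]), 'eef_pos': array([ 0.23997991, -0.63033017,  0.2304204 ]), 'tool_rot': array([-8.01362085e-04,  9.83500654e-01,  1.80902669e-01, -2.12416062e-04]), 'contact_force': array([ 0.37433658,  0.18790709, -0.47837032]), 'torque': array([ 0.00979928,  0.00736209, -0.03761171]), 'grasp_force': 0.0, 'gripper_width': 0.9993890284517795}
```

View pics/top0.png

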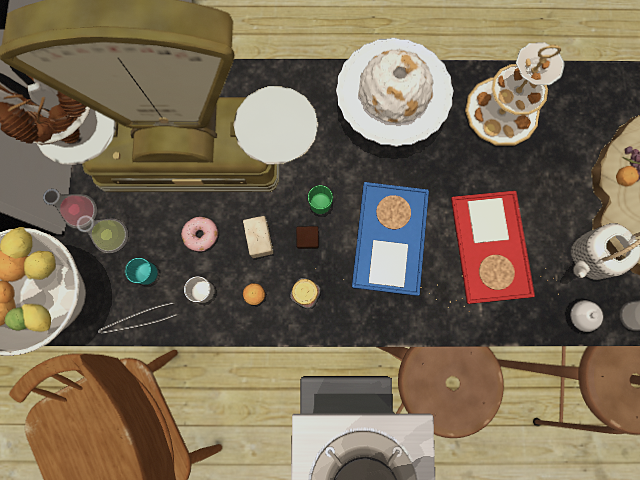

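View pics/side0.png

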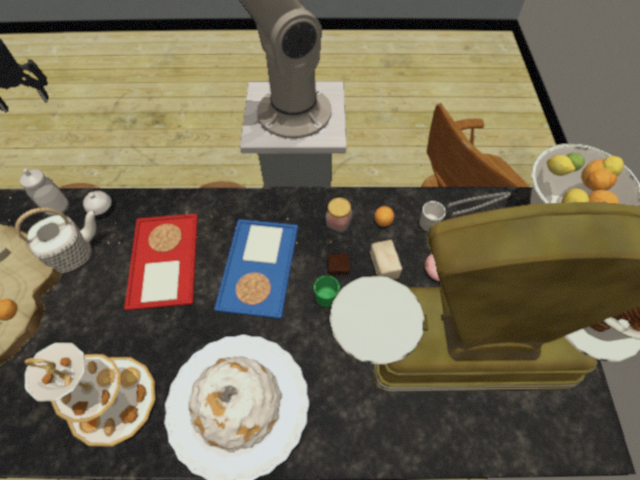

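The top view shows these candidates:
- **Cup:** white (198,290). The turquoise (141,271) and green (320,199) ones are look-alikes, so I choose the white patterned one.
- **Jam jar:** (305,292), with its golden lid.
- **Cheese:** (257,236).
- **Brownie:** (307,237).
- **Mandarin:** (254,294), with more oranges in the bowl.
- **Doughnut:** (199,234).
- **Blue tray:** coaster (393,212), plate (387,264).
- **Red tray:** plate (489,220), coaster (497,272).

In the side view the cup is at (432,215), the jar at (339,213), the cheese at (386,260) and the brownie at (340,263).

```bash
cat > h.py <<'E'
from station import *
import cv2, numpy as np
from scipy.spatial.transform import Rotation as R
def ray(n,uv):
    c=camera_params(n); p=cv2.undistortPoints(np.array(uv,float).reshape(-1,1,2),c["K"],c["D"])[:,0]
    w,x,y,z=c["attitude"]; d=R.from_quat([x,y,z,w]).apply(np.c_[p[:,0],-p[:,1],-np.ones(len(p))])
    return np.array(c["origin"]),d
def plane(n,uv,z):
    o,d=ray(n,uv); return o+d*((z-o[2])/d[:,2])[:,None]
def tri(u,v):  # top, side pixel -> point, gap
    a,d=ray("top",[u]);b,e=ray("side",[v]);d=d[0];e=e[0]
    s=np.linalg.lstsq(np.c_[d,-e],b-a,rcond=None)[0]; p=a+s[0]*d;q=b+s[1]*e
    return (p+q)/2,np.linalg.norm(p-q)
def blob(img,roi,lo,hi):
    x0,y0,x1,y1=roi; h=cv2.cvtColor(img[y0:y1,x0:x1],cv2.COLOR_RGB2HSV)
    m=cv2.morphologyEx(cv2.inRange(h,lo,hi),cv2.MORPH_CLOSE,np.ones((3,3)))
    c=max(cv2.findContours(m,0,1)[0],key=cv2.contourArea)
    return c[:,0]+[x0,y0]
E
python3 - <<'E'
from h import *
t=cv2.imread("pics/top0.png");s=cv2.imread("pics/side0.png")
a=cv2.resize(t[190:310,170:330],(800,600),interpolation=cv2.INTER_CUBIC);cv2.imwrite("pics/c1.png",a)
T=t[:,:,::-1].copy()
def rep(name,roi,lo,hi,z):
    c=blob(T,roi,lo,hi).astype(np.float32)
    p=plane("top",c,z)[:,:2].astype(np.float32); (cx,cy),(w,h),an=cv2.minAreaRect(p)
    print(name,"px",c.mean(0).round(1),"rect ctr",round(cx,4),round(cy,4),"size",round(w,4),round(h,4),"ang",round(an,1))
rep("blue plate",(365,236,412,292),(0,0,170),(180,70,255),.011)
rep("red plate",(465,192,515,248),(0,0,170),(180,70,255),.011)
rep("blue coaster",(370,190,418,235),(3,40,90),(25,200,255),.010)
rep("red coaster",(474,250,520,295),(7,40,90),(25,140,255),.010)
rep("cheese",(238,208,280,264),(10,20,130),(35,150,255),.051)
rep("brownie",(290,220,325,254),(0,60,25),(20,255,120),.026)
rep("jar",(285,272,325,312),(16,60,110),(35,255,255),.070)
rep("mandarin",(238,278,270,310),(5,150,120),(20,255,255),.0235)
rep("cup",(180,272,218,308),(0,0,130),(180,60,255),.062)
rep("doughnut",(178,212,222,256),(150,30,100),(180,255,255),.015)
rep("green",(303,180,338,218),(40,80,60),(85,255,255),.062)
rep("blue tray",(345,175,435,300),(100,120,60),(125,255,255),.012)
h=cv2.cvtColor(T,cv2.COLOR_RGB2HSV)
for y in(220,236,250): print(y,h[y,242:276,2])
E
```

```text
blue plate px [388.1 263.1] rect ctr 0.495 -0.0639 size 0.0829 0.1032 ang 82.9
red plate px [488. 220.] rect ctr 0.6005 -0.3068 size 0.1034 0.084 ang 5.6
blue coaster px [393.2 211.8] rect ctr 0.6195 -0.0793 size 0.0817 0.0821 ang 8.6
red coaster px [496.3 271.8] rect ctr 0.4749 -0.3194 size 0.0815 0.0816 ang 43.4
cheese px [257. 235.] rect ctr 0.5536 0.2417 size 0.0853 0.0527 ang 12.3
brownie px [306.8 236.4] rect ctr 0.5541 0.1277 size 0.0528 0.0519 ang 0.2
jar px [304.4 291.3] rect ctr 0.4222 0.1307 size 0.0554 0.0554 ang 0.3
mandarin px [253.1 293.6] rect ctr 0.4215 0.251 size 0.0479 0.0467 ang 45.8
cup px [196.7 288.8] rect ctr 0.4284 0.3717 size 0.0567 0.0557 ang 46.7
doughnut px [200.5 247. ] rect ctr 0.5315 0.3794 size 0.0024 0.0 ang 90.1
green px [320. 199.] rect ctr 0.6366 0.0971 size 0.067 0.0556 ang 0.2
blue tray px [390.6 238.6] rect ctr 0.5568 -0.071 size 0.1596 0.2596 ang 83.1
220 [ 30 188 232 234 230 228 226 224 222 221 219 220 219 219 219 219 219 219
 218 216 201 205 205 154  78  40  43  47  40  47  49  49  48  49]
236 [ 51  50  51  41 234 225 220 219 219 219 218 219 218 215 215 216 184 209
 216 218 220 220 220 218 216 209 185 119  28  42  44  45  50  56]
250 [ 51  52  57  53  48  42  89 220 214 207 212 212 211 210 208 207 209 213
 215 216 217 218 216 216 204 205 204 202 189 133 113  48  41  49]
```

View pics/c1.png

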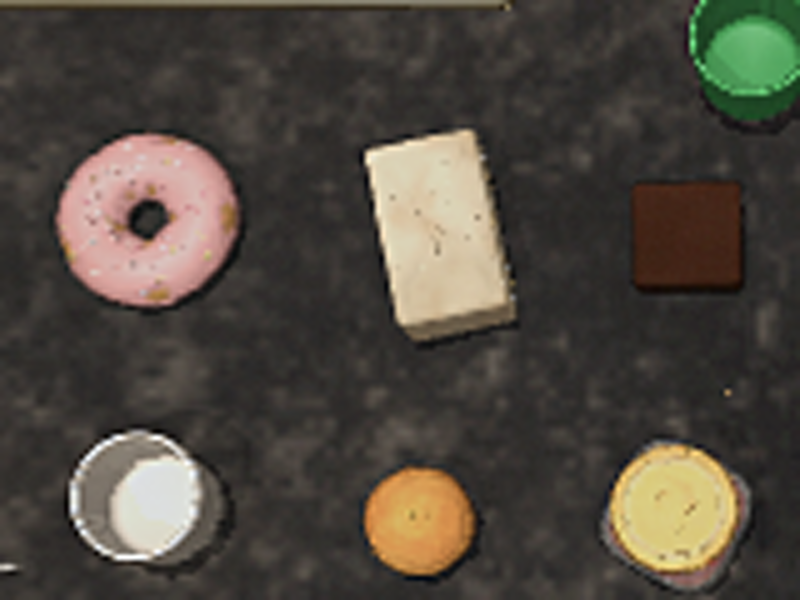

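The crop confirms the white cup (197,289), the jar with golden lid (304,291), the cheese (257,235) and the brownie (307,236). The sizes measured on their height planes match the given ones, and coaster-to-plate spacing is 126 mm on both trays. First move: swing over the counter, squaring the tool to the world axes.

```bash
python3 -m jog '[{"x":0.038,"y":-0.032,"az":0.1},{"x":0.076,"y":-0.065,"az":0.2},{"x":0.114,"y":-0.098,"az":0.3},{"x":0.152,"y":-0.13,"az":0.364},{"x":0.19,"y":-0.163,"az":0.364},{"x":0.228,"y":-0.196,"az":0.364},{"x":0.266,"y":-0.229,"az":0.364},{"x":0.304,"y":-0.262,"az":0.364},{"x":0.342,"y":-0.294,"az":0.364},{"x":0.38,"y":-0.327,"az":0.364},{"x":0.414,"y":-0.356,"az":0.364},{"x":0.414,"y":-0.356,"az":0.364}]' 1 40
python3 -m jog '[{"x":0,"y":0,"z":0}]'
```

```text
validation failed for argument at $[0]...
validation failed for argument at $[0]...
```

```bash
python3 -m jog '[{"x":0.038,"y":-0.032,"z":0,"ax":0,"ay":0,"az":0.1}]' 1 40
```

```text
t: 0.2
eef_pos: [0.2587, -0.5918, 0.2304]
tool_rot: [0.001, 0.992, 0.126, -0.002]
contact_force: [1.8, 0.0, 0.5]
gripper_width: 1.004
grasp_force: 0.0
```

```bash
python3 -m jog '[{"x":0.034,"y":-0.036,"z":0,"ax":0,"ay":0,"az":0.1},{"x":0.068,"y":-0.072,"z":0,"ax":0,"ay":0,"az":0.2},{"x":0.102,"y":-0.108,"z":0,"ax":0,"ay":0,"az":0.264},{"x":0.136,"y":-0.144,"z":0,"ax":0,"ay":0,"az":0.264},{"x":0.17,"y":-0.18,"z":0,"ax":0,"ay":0,"az":0.264},{"x":0.204,"y":-0.216,"z":0,"ax":0,"ay":0,"az":0.264},{"x":0.238,"y":-0.252,"z":0,"ax":0,"ay":0,"az":0.264},{"x":0.272,"y":-0.288,"z":0,"ax":0,"ay":0,"az":0.264},{"x":0.306,"y":-0.324,"z":0,"ax":0,"ay":0,"az":0.264},{"x":0.342,"y":-0.36,"z":0,"ax":0,"ay":0,"az":0.264},{"x":0.342,"y":-0.36,"z":0,"ax":0,"ay":0,"az":0.264},{"x":0.342,"y":-0.36,"z":0,"ax":0,"ay":0,"az":0.264}]' 1 40
```

```text
t: 1.4
eef_pos: [0.5008, -0.1493, 0.2309]
tool_rot: [-0.0, 1.0, 0.002, -0.0]
contact_force: [-0.3, -1.1, 0.2]
gripper_width: 0.997
grasp_force: 0.0
```

```bash
python3 -m jog '[{"x":-0.013,"y":-0.047,"z":0.007,"ax":0,"ay":0,"az":0},{"x":-0.026,"y":-0.094,"z":0.014,"ax":0,"ay":0,"az":0},{"x":-0.039,"y":-0.141,"z":0.021,"ax":0,"ay":0,"az":0},{"x":-0.052,"y":-0.188,"z":0.028,"ax":0,"ay":0,"az":0},{"x":-0.066,"y":-0.235,"z":0.035,"ax":0,"ay":0,"az":0},{"x":-0.0786,"y":-0.280,"z":0.041,"ax":0,"ay":0,"az":0},{"x":-0.0786,"y":-0.280,"z":0.041,"ax":0,"ay":0,"az":0},{"x":-0.0786,"y":-0.280,"z":0.041,"ax":0,"ay":0,"az":0},{"x":-0.0786,"y":-0.280,"z":0.041,"ax":0,"ay":0,"az":0}]' 1 40; python3 - <<'E'
from h import *
cv2.imwrite("pics/s1.png",read_camera("side")[130:330,250:490,::-1])
E
```

```text
t: 2.3
eef_pos: [0.4226, 0.127, 0.1902]
tool_rot: [0.0, 1.0, -0.002, -0.0]
contact_force: [0.8, 0.2, -1.1]
gripper_width: 0.999
grasp_force: 0.0
```

View pics/s1.png

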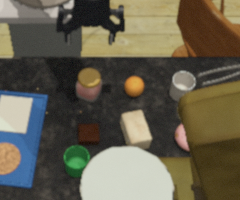

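The side crop shows the gripper above the jar (90,85 in the crop) with nothing in the way. Descend and grip.

```bash
python3 -m jog '[{"x":0,"y":-0.002,"z":0.045,"ax":0,"ay":0,"az":0},{"x":0,"y":-0.002,"z":0.085,"ax":0,"ay":0,"az":0},{"x":0,"y":-0.002,"z":0.115,"ax":0,"ay":0,"az":0},{"x":0,"y":-0.002,"z":0.14,"ax":0,"ay":0,"az":0},{"x":0,"y":-0.002,"z":0.155,"ax":0,"ay":0,"az":0},{"x":0,"y":-0.002,"z":0.165,"ax":0,"ay":0,"az":0},{"x":0,"y":-0.002,"z":0.165,"ax":0,"ay":0,"az":0},{"x":0,"y":-0.002,"z":0.165,"ax":0,"ay":0,"az":0}]' 1 40
python3 -m jog '[{"x":0,"y":0,"z":0,"ax":0,"ay":0,"az":0},{"x":0,"y":0,"z":0,"ax":0,"ay":0,"az":0},{"x":0,"y":0,"z":0,"ax":0,"ay":0,"az":0},{"x":0,"y":0,"z":0,"ax":0,"ay":0,"az":0},{"x":0,"y":0,"z":0,"ax":0,"ay":0,"az":0},{"x":0,"y":0,"z":0,"ax":0,"ay":0,"az":0},{"x":0,"y":0,"z":0,"ax":0,"ay":0,"az":0},{"x":0,"y":0,"z":0,"ax":0,"ay":0,"az":0}]' 0 40
```

```text
t: 3.15
eef_pos: [0.4227, 0.1308, 0.0257]
tool_rot: [0.0, 1.0, -0.001, 0.0]
contact_force: [-0.7, 0.0, 0.7]
gripper_width: 1.001
grasp_force: 0.0
t: 3.95
eef_pos: [0.423, 0.1313, 0.0266]
tool_rot: [-0.0, 1.0, -0.0, 0.001]
contact_force: [-1.3, -1.3, 9.1]
gripper_width: 0.754
grasp_force: 41.7
```

```bash
python3 -m jog '[{"x":0,"y":0,"z":-0.01,"ax":0,"ay":0,"az":0},{"x":0,"y":0,"z":-0.03,"ax":0,"ay":0,"az":0},{"x":0,"y":0,"z":-0.06,"ax":0,"ay":0,"az":0},{"x":0,"y":0,"z":-0.09,"ax":0,"ay":0,"az":0},{"x":0,"y":0,"z":-0.115,"ax":0,"ay":0,"az":0},{"x":0,"y":0,"z":-0.12,"ax":0,"ay":0,"az":0}]'
python3 -m jog '[{"x":0.004,"y":0.03,"z":0,"ax":0,"ay":0,"az":0},{"x":0.008,"y":0.07,"z":0,"ax":0,"ay":0,"az":0},{"x":0.013,"y":0.115,"z":0,"ax":0,"ay":0,"az":0},{"x":0.018,"y":0.16,"z":0,"ax":0,"ay":0,"az":0},{"x":0.023,"y":0.205,"z":0,"ax":0,"ay":0,"az":0},{"x":0.028,"y":0.25,"z":0,"ax":0,"ay":0,"az":0},{"x":0.034,"y":0.295,"z":0,"ax":0,"ay":0,"az":0},{"x":0.039,"y":0.34,"z":0,"ax":0,"ay":0,"az":0},{"x":0.044,"y":0.385,"z":0,"ax":0,"ay":0,"az":0},{"x":0.048,"y":0.42,"z":0,"ax":0,"ay":0,"az":0},{"x":0.051,"y":0.44,"z":0,"ax":0,"ay":0,"az":0},{"x":0.052,"y":0.4505,"z":0,"ax":0,"ay":0,"az":0}]'
```

```text
t: 4.55
eef_pos: [0.4236, 0.132, 0.1485]
tool_rot: [-0.001, 1.0, -0.0, 0.003]
contact_force: [1.3, 0.3, -3.0]
gripper_width: 0.756
grasp_force: 45.3
t: 5.75
eef_pos: [0.473, -0.3212, 0.1443]
tool_rot: [-0.0, 1.0, -0.002, -0.001]
contact_force: [0.4, 0.0, -2.2]
gripper_width: 0.754
grasp_force: 45.3
```

```bash
python3 -m jog '[{"x":0,"y":0,"z":0.03,"ax":0,"ay":0,"az":0},{"x":0,"y":0,"z":0.06,"ax":0,"ay":0,"az":0},{"x":0,"y":0,"z":0.085,"ax":0,"ay":0,"az":0},{"x":0,"y":0,"z":0.097,"ax":0,"ay":0,"az":0},{"x":0,"y":0,"z":0.103,"ax":0,"ay":0,"az":0},{"x":0,"y":0,"z":0.106,"ax":0,"ay":0,"az":0},{"x":0,"y":0,"z":0.108,"ax":0,"ay":0,"az":0},{"x":0,"y":0,"z":0.109,"ax":0,"ay":0,"az":0},{"x":0,"y":0,"z":0.109,"ax":0,"ay":0,"az":0}]'
```

```text
t: 6.65
eef_pos: [0.4744, -0.3194, 0.037]
tool_rot: [0.0, 1.0, -0.0, 0.001]
contact_force: [-0.2, -0.2, -2.8]
gripper_width: 0.759
grasp_force: 45.3
```

```bash
python3 -m jog '[{"x":0,"y":0,"z":0.001,"ax":0,"ay":0,"az":0},{"x":0,"y":0,"z":0.002,"ax":0,"ay":0,"az":0},{"x":0,"y":0,"z":0.002,"ax":0,"ay":0,"az":0}]'
python3 -m jog '[{"x":0,"y":0,"z":0,"ax":0,"ay":0,"az":0},{"x":0,"y":0,"z":0,"ax":0,"ay":0,"az":0},{"x":0,"y":0,"z":0,"ax":0,"ay":0,"az":0},{"x":0,"y":0,"z":0,"ax":0,"ay":0,"az":0},{"x":0,"y":0,"z":0,"ax":0,"ay":0,"az":0},{"x":0,"y":0,"z":-0.01,"ax":0,"ay":0,"az":0},{"x":0,"y":0,"z":-0.04,"ax":0,"ay":0,"az":0},{"x":0,"y":0,"z":-0.08,"ax":0,"ay":0,"az":0},{"x":0,"y":0,"z":-0.115,"ax":0,"ay":0,"az":0},{"x":0,"y":0,"z":-0.12,"ax":0,"ay":0,"az":0}]' 1
python3 - <<'E'
from h import *
T=read_camera("side");cv2.imwrite("pics/s2.png",cv2.resize(T[190:320,100:320,::-1],None,fx=2,fy=2))
E
```

```text
t: 6.95
eef_pos: [0.4745, -0.3195, 0.0367]
tool_rot: [0.0, 1.0, -0.0, 0.0]
contact_force: [-5.0, 3.1, 15.5]
gripper_width: 0.757
grasp_force: 47.0
t: 7.95
eef_pos: [0.4766, -0.3207, 0.1597]
tool_rot: [0.002, 1.0, -0.0, 0.004]
contact_force: [0.9, -0.5, -1.1]
gripper_width: 0.998
grasp_force: 0.0
```

View pics/s2.png

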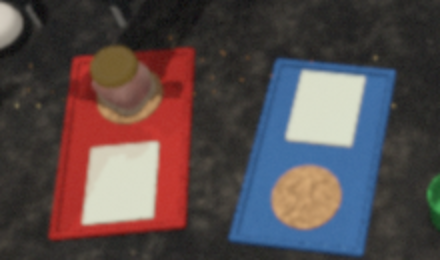

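The jar stands upright on the red coaster (crop 120,85). Now the cheese.

```bash
python3 -m jog '[{"x":0.007,"y":-0.049,"z":0,"ax":0,"ay":0,"az":-0.05},{"x":0.014,"y":-0.098,"z":0,"ax":0,"ay":0,"az":-0.1},{"x":0.021,"y":-0.147,"z":0,"ax":0,"ay":0,"az":-0.15},{"x":0.028,"y":-0.196,"z":0,"ax":0,"ay":0,"az":-0.215},{"x":0.035,"y":-0.245,"z":0,"ax":0,"ay":0,"az":-0.215},{"x":0.042,"y":-0.294,"z":0,"ax":0,"ay":0,"az":-0.215},{"x":0.049,"y":-0.343,"z":0,"ax":0,"ay":0,"az":-0.215},{"x":0.056,"y":-0.392,"z":0,"ax":0,"ay":0,"az":-0.215},{"x":0.063,"y":-0.441,"z":0,"ax":0,"ay":0,"az":-0.215},{"x":0.07,"y":-0.49,"z":0,"ax":0,"ay":0,"az":-0.215},{"x":0.076,"y":-0.535,"z":0,"ax":0,"ay":0,"az":-0.215},{"x":0.079,"y":-0.561,"z":0,"ax":0,"ay":0,"az":-0.215}]'
python3 -m jog '[{"x":0,"y":0,"z":0,"ax":0,"ay":0,"az":0},{"x":0,"y":0,"z":0,"ax":0,"ay":0,"az":0},{"x":0,"y":0,"z":0,"ax":0,"ay":0,"az":0}]'
python3 - <<'E'
from h import *
o=get_obs();w,x,y,z=o["tool_rot"];M=R.from_quat([x,y,z,w]).as_matrix();print(o["eef_pos"],np.degrees(np.arctan2(M[1,0],M[0,0])), M.T@(np.array([.5536,.2417,.012])-o["eef_pos"]))
E
```

```text
t: 9.2
eef_pos: [0.5519, 0.2465, 0.1535]
tool_rot: [-0.001, 0.994, 0.109, -0.001]
contact_force: [-0.1, 0.6, -0.1]
gripper_width: 0.997
grasp_force: 0.0
t: 9.5
eef_pos: [0.553, 0.2398, 0.1535]
tool_rot: [0.001, 0.994, 0.106, -0.001]
contact_force: [-0.7, 0.6, 0.2]
gripper_width: 0.998
grasp_force: 0.0
[0.55296598 0.23976862 0.15354356] 12.199541782968886 [ 0.00124433 -0.00195832  0.14153914]
```

```bash
python3 -m jog '[{"x":0.001,"y":-0.001,"z":0.045,"ax":0,"ay":0,"az":0},{"x":0.001,"y":-0.001,"z":0.075,"ax":0,"ay":0,"az":0},{"x":0.001,"y":-0.001,"z":0.1,"ax":0,"ay":0,"az":0},{"x":0.001,"y":-0.001,"z":0.12,"ax":0,"ay":0,"az":0},{"x":0.001,"y":-0.001,"z":0.135,"ax":0,"ay":0,"az":0},{"x":0.001,"y":-0.001,"z":0.142,"ax":0,"ay":0,"az":0},{"x":0.001,"y":-0.001,"z":0.142,"ax":0,"ay":0,"az":0},{"x":0.001,"y":-0.001,"z":0.142,"ax":0,"ay":0,"az":0}]' 1 60
python3 -m jog '[{"x":0,"y":0,"z":0,"ax":0,"ay":0,"az":0},{"x":0,"y":0,"z":0,"ax":0,"ay":0,"az":0},{"x":0,"y":0,"z":0,"ax":0,"ay":0,"az":0},{"x":0,"y":0,"z":0,"ax":0,"ay":0,"az":0},{"x":0,"y":0,"z":0,"ax":0,"ay":0,"az":0},{"x":0,"y":0,"z":0,"ax":0,"ay":0,"az":0},{"x":0,"y":0,"z":0,"ax":0,"ay":0,"az":0},{"x":0,"y":0,"z":0,"ax":0,"ay":0,"az":0}]' 0 60
python3 -m jog '[{"x":0,"y":0,"z":-0.01,"ax":0,"ay":0,"az":0},{"x":0,"y":0,"z":-0.03,"ax":0,"ay":0,"az":0},{"x":0,"y":0,"z":-0.06,"ax":0,"ay":0,"az":0},{"x":0,"y":0,"z":-0.09,"ax":0,"ay":0,"az":0},{"x":0,"y":0,"z":-0.115,"ax":0,"ay":0,"az":0},{"x":0,"y":0,"z":-0.13,"ax":0,"ay":0,"az":0},{"x":0,"y":0,"z":-0.13,"ax":0,"ay":0,"az":0},{"x":0,"y":0,"z":-0.13,"ax":0,"ay":0,"az":0}]'
python3 - <<'E'
from h import *
o=get_obs();w,x,y,z=o["tool_rot"];M=R.from_quat([x,y,z,w]).as_matrix();print(o["eef_pos"],np.degrees(np.arctan2(M[1,0],M[0,0])), M.T@(np.array([.6005,-.3068,.142])-o["eef_pos"]))
E
```

```text
t: 10.3
eef_pos: [0.5545, 0.243, 0.0131]
tool_rot: [-0.0, 0.994, 0.107, 0.001]
contact_force: [0.0, -0.5, 0.4]
gripper_width: 1.002
grasp_force: 0.0
t: 11.1
eef_pos: [0.5546, 0.2433, 0.0133]
tool_rot: [-0.0, 0.994, 0.107, 0.001]
contact_force: [-0.8, -1.1, 5.7]
gripper_width: 0.604
grasp_force: 64.5
t: 11.9
eef_pos: [0.5532, 0.2425, 0.1413]
tool_rot: [0.0, 0.994, 0.107, -0.001]
contact_force: [0.1, -0.4, -5.5]
gripper_width: 0.601
grasp_force: 63.6
[0.55319842 0.24246696 0.14134989] 12.305299218746534 [-7.08461908e-02  5.46729193e-01 -2.45411938e-04]
```

```bash
python3 -m jog '[{"x":-0.004,"y":0.03,"z":0,"ax":0,"ay":0,"az":0.02},{"x":-0.01,"y":0.075,"z":0,"ax":0,"ay":0,"az":0.04},{"x":-0.016,"y":0.12,"z":0,"ax":0,"ay":0,"az":0.06},{"x":-0.022,"y":0.168,"z":0,"ax":0,"ay":0,"az":0.08},{"x":-0.028,"y":0.217,"z":0,"ax":0,"ay":0,"az":0.1},{"x":-0.034,"y":0.266,"z":0,"ax":0,"ay":0,"az":0.115},{"x":-0.041,"y":0.315,"z":0,"ax":0,"ay":0,"az":0.115},{"x":-0.047,"y":0.364,"z":0,"ax":0,"ay":0,"az":0.115},{"x":-0.054,"y":0.413,"z":0,"ax":0,"ay":0,"az":0.115},{"x":-0.06,"y":0.462,"z":0,"ax":0,"ay":0,"az":0.115},{"x":-0.066,"y":0.51,"z":0,"ax":0,"ay":0,"az":0.115},{"x":-0.071,"y":0.547,"z":0,"ax":0,"ay":0,"az":0.115}]'
python3 -m jog '[{"x":0,"y":0,"z":0,"ax":0,"ay":0,"az":0},{"x":0,"y":0,"z":0,"ax":0,"ay":0,"az":0},{"x":0,"y":0,"z":0,"ax":0,"ay":0,"az":0}]'
python3 - <<'E'
from h import *
cv2.imwrite("pics/s3.png",cv2.resize(read_camera("side")[180:320,100:320,::-1],None,fx=2,fy=2))
o=get_obs();w,x,y,z=o["tool_rot"];M=R.from_quat([x,y,z,w]).as_matrix();print(o["eef_pos"],np.degrees(np.arctan2(M[1,0],M[0,0])), M.T@(np.array([.6005,-.3068,.0245])-o["eef_pos"]))
E
```

```text
t: 13.1
eef_pos: [0.5992, -0.3103, 0.1397]
tool_rot: [-0.0, 0.999, 0.049, -0.002]
contact_force: [0.0, 0.4, -3.8]
gripper_width: 0.598
grasp_force: 64.0
t: 13.4
eef_pos: [0.6006, -0.3044, 0.1406]
tool_rot: [-0.001, 0.999, 0.051, -0.001]
contact_force: [0.1, 1.2, -3.8]
gripper_width: 0.601
grasp_force: 64.2
[ 0.60097285 -0.30418989  0.14107508] 5.862693859613127 [-0.00056683  0.00279233  0.11657044]
```

View pics/s3.png

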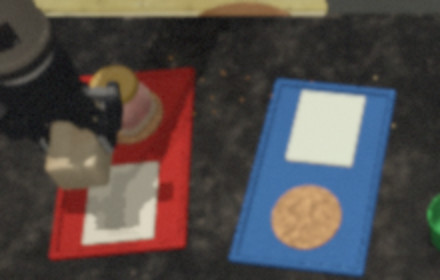

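The cheese hangs level above the red plate (crop 80,150), clear of the jar (115,85). Lower and release.

```bash
python3 -m jog '[{"x":0,"y":0.001,"z":0.03,"ax":0,"ay":0,"az":0},{"x":0,"y":0.001,"z":0.06,"ax":0,"ay":0,"az":0},{"x":0,"y":0.001,"z":0.085,"ax":0,"ay":0,"az":0},{"x":0,"y":0.001,"z":0.1,"ax":0,"ay":0,"az":0},{"x":0,"y":0.001,"z":0.109,"ax":0,"ay":0,"az":0},{"x":0,"y":0.001,"z":0.113,"ax":0,"ay":0,"az":0},{"x":0,"y":0.001,"z":0.116,"ax":0,"ay":0,"az":0},{"x":0,"y":0.001,"z":0.118,"ax":0,"ay":0,"az":0},{"x":0,"y":0.001,"z":0.118,"ax":0,"ay":0,"az":0}]'
```

```text
t: 14.35
eef_pos: [0.6016, -0.3078, 0.0249]
tool_rot: [0.0, 0.999, 0.05, 0.0]
contact_force: [0.5, 0.2, -4.3]
gripper_width: 0.6
grasp_force: 64.3
```

```bash
python3 -m jog '[{"x":0,"y":0,"z":0.001,"ax":0,"ay":0,"az":0},{"x":0,"y":0,"z":0.002,"ax":0,"ay":0,"az":0},{"x":0,"y":0,"z":0.002,"ax":0,"ay":0,"az":0}]'
python3 -m jog '[{"x":0,"y":0,"z":0,"ax":0,"ay":0,"az":0},{"x":0,"y":0,"z":0,"ax":0,"ay":0,"az":0},{"x":0,"y":0,"z":0,"ax":0,"ay":0,"az":0},{"x":0,"y":0,"z":0,"ax":0,"ay":0,"az":0},{"x":0,"y":0,"z":0,"ax":0,"ay":0,"az":0},{"x":0,"y":0,"z":0,"ax":0,"ay":0,"az":0},{"x":0,"y":0,"z":-0.01,"ax":0,"ay":0,"az":0},{"x":0,"y":0,"z":-0.04,"ax":0,"ay":0,"az":0},{"x":0,"y":0,"z":-0.08,"ax":0,"ay":0,"az":0},{"x":0,"y":0,"z":-0.115,"ax":0,"ay":0,"az":0},{"x":0,"y":0,"z":-0.12,"ax":0,"ay":0,"az":0},{"x":0,"y":0,"z":-0.12,"ax":0,"ay":0,"az":0}]' 1 30
python3 -m jog '[{"x":0,"y":-0.045,"z":0,"ax":0,"ay":0,"az":0.03},{"x":0,"y":-0.094,"z":0,"ax":0,"ay":0,"az":0.06},{"x":-0.001,"y":-0.143,"z":0,"ax":0,"ay":0,"az":0.1},{"x":-0.001,"y":-0.192,"z":0,"ax":0,"ay":0,"az":0.102},{"x":-0.001,"y":-0.241,"z":0,"ax":0,"ay":0,"az":0.102},{"x":-0.002,"y":-0.29,"z":0,"ax":0,"ay":0,"az":0.102},{"x":-0.002,"y":-0.339,"z":0,"ax":0,"ay":0,"az":0.102},{"x":-0.002,"y":-0.388,"z":0,"ax":0,"ay":0,"az":0.102},{"x":-0.002,"y":-0.42,"z":0,"ax":0,"ay":0,"az":0.102},{"x":-0.002,"y":-0.437,"z":0,"ax":0,"ay":0,"az":0.102},{"x":-0.002,"y":-0.437,"z":0,"ax":0,"ay":0,"az":0.102},{"x":-0.002,"y":-0.437,"z":0,"ax":0,"ay":0,"az":0.102}]'
python3 - <<'E'
from h import *
cv2.imwrite("pics/s4.png",cv2.resize(read_camera("side")[180:320,100:400,::-1],None,fx=2,fy=2))
o=get_obs();w,x,y,z=o["tool_rot"];M=R.from_quat([x,y,z,w]).as_matrix();print(o["eef_pos"],np.degrees(np.arctan2(M[1,0],M[0,0])), M.T@(np.array([.5541,.1277,.002])-o["eef_pos"]))
E
```

```text
t: 14.65
eef_pos: [0.6018, -0.3079, 0.0243]
tool_rot: [0.0, 0.999, 0.05, 0.001]
contact_force: [-3.6, 1.9, 7.2]
gripper_width: 0.603
grasp_force: 65.8
t: 15.85
eef_pos: [0.6022, -0.308, 0.1446]
tool_rot: [0.001, 0.999, 0.05, 0.002]
contact_force: [0.0, -0.7, -0.5]
gripper_width: 0.999
grasp_force: 0.0
t: 17.05
eef_pos: [0.555, 0.1261, 0.1412]
tool_rot: [0.001, 1.0, -0.001, -0.001]
contact_force: [-0.4, -0.6, -0.9]
gripper_width: 1.002
grasp_force: 0.0
[0.55532689 0.12523513 0.14139615] -0.2134378746097298 [-0.00101511 -0.00265618  0.13939434]
```

View pics/s4.png

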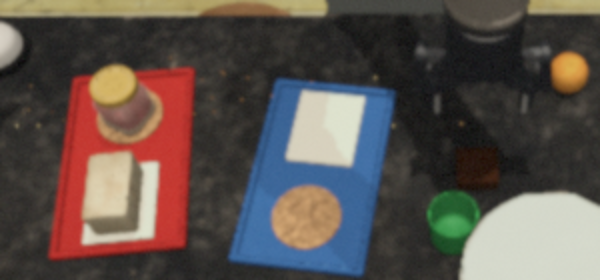

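The jar and cheese sit on the red tray; the gripper is over the brownie (crop 475,168) with the green cup clear. Descend and grip lightly.

```bash
python3 -m jog '[{"x":-0.001,"y":-0.001,"z":0.045,"ax":0,"ay":0,"az":0},{"x":-0.001,"y":-0.001,"z":0.08,"ax":0,"ay":0,"az":0},{"x":-0.001,"y":-0.001,"z":0.105,"ax":0,"ay":0,"az":0},{"x":-0.001,"y":-0.001,"z":0.122,"ax":0,"ay":0,"az":0},{"x":-0.001,"y":-0.001,"z":0.132,"ax":0,"ay":0,"az":0},{"x":-0.001,"y":-0.001,"z":0.137,"ax":0,"ay":0,"az":0},{"x":-0.001,"y":-0.001,"z":0.138,"ax":0,"ay":0,"az":0},{"x":-0.001,"y":-0.001,"z":0.138,"ax":0,"ay":0,"az":0}]' 1 30
python3 -m jog '[{"x":0,"y":0,"z":0,"ax":0,"ay":0,"az":0},{"x":0,"y":0,"z":0,"ax":0,"ay":0,"az":0},{"x":0,"y":0,"z":0,"ax":0,"ay":0,"az":0},{"x":0,"y":0,"z":0,"ax":0,"ay":0,"az":0},{"x":0,"y":0,"z":0,"ax":0,"ay":0,"az":0},{"x":0,"y":0,"z":0,"ax":0,"ay":0,"az":0},{"x":0,"y":0,"z":0,"ax":0,"ay":0,"az":0},{"x":0,"y":0,"z":0,"ax":0,"ay":0,"az":0}]' 0 30
python3 -m jog '[{"x":0,"y":0,"z":-0.01,"ax":0,"ay":0,"az":0},{"x":0,"y":0,"z":-0.03,"ax":0,"ay":0,"az":0},{"x":0,"y":0,"z":-0.06,"ax":0,"ay":0,"az":0},{"x":0,"y":0,"z":-0.09,"ax":0,"ay":0,"az":0},{"x":0,"y":0,"z":-0.115,"ax":0,"ay":0,"az":0},{"x":0,"y":0,"z":-0.12,"ax":0,"ay":0,"az":0},{"x":0,"y":0,"z":-0.12,"ax":0,"ay":0,"az":0}]'
python3 - <<'E'
from h import *
o=get_obs();w,x,y,z=o["tool_rot"];M=R.from_quat([x,y,z,w]).as_matrix();print(o["eef_pos"],np.degrees(np.arctan2(M[1,0],M[0,0])), M.T@(np.array([.495,-.0639,.123])-o["eef_pos"]))
E
```

```text
t: 17.9
eef_pos: [0.5553, 0.1279, 0.005]
tool_rot: [-0.0, 1.0, -0.001, 0.001]
contact_force: [0.0, -0.4, 0.3]
gripper_width: 0.999
grasp_force: 0.0
t: 18.7
eef_pos: [0.5552, 0.1282, 0.005]
tool_rot: [-0.0, 1.0, -0.001, 0.001]
contact_force: [-0.6, -1.2, 5.5]
gripper_width: 0.599
grasp_force: 32.2
t: 19.4
eef_pos: [0.5551, 0.1281, 0.1252]
tool_rot: [-0.0, 1.0, -0.001, 0.001]
contact_force: [-0.4, 0.2, -1.5]
gripper_width: 0.602
grasp_force: 31.4
[0.55509215 0.12810625 0.12520969] -0.13383312753595417 [-0.0596475   0.19214681  0.00203243]
```

```bash
python3 -m jog '[{"x":-0.01,"y":0.03,"z":0,"ax":0,"ay":0,"az":0},{"x":-0.022,"y":0.07,"z":0,"ax":0,"ay":0,"az":0},{"x":-0.035,"y":0.11,"z":0,"ax":0,"ay":0,"az":0},{"x":-0.047,"y":0.15,"z":0,"ax":0,"ay":0,"az":0},{"x":-0.056,"y":0.18,"z":0,"ax":0,"ay":0,"az":0},{"x":-0.059,"y":0.192,"z":0,"ax":0,"ay":0,"az":0},{"x":-0.059,"y":0.192,"z":0.03,"ax":0,"ay":0,"az":0},{"x":-0.059,"y":0.192,"z":0.06,"ax":0,"ay":0,"az":0},{"x":-0.059,"y":0.192,"z":0.085,"ax":0,"ay":0,"az":0},{"x":-0.059,"y":0.192,"z":0.1,"ax":0,"ay":0,"az":0},{"x":-0.059,"y":0.192,"z":0.105,"ax":0,"ay":0,"az":0},{"x":-0.059,"y":0.192,"z":0.107,"ax":0,"ay":0,"az":0}]'
python3 -m jog '[{"x":0,"y":0,"z":0.001,"ax":0,"ay":0,"az":0},{"x":0,"y":0,"z":0.002,"ax":0,"ay":0,"az":0},{"x":0,"y":0,"z":0.002,"ax":0,"ay":0,"az":0}]'
```

```text
t: 20.6
eef_pos: [0.4947, -0.063, 0.0164]
tool_rot: [-0.0, 1.0, -0.001, -0.001]
contact_force: [-0.2, -0.9, -0.3]
gripper_width: 0.6
grasp_force: 31.5
t: 20.9
eef_pos: [0.4959, -0.0637, 0.016]
tool_rot: [0.0, 1.0, -0.001, 0.001]
contact_force: [-0.1, -0.2, -0.3]
gripper_width: 0.6
grasp_force: 31.6
```

```bash
python3 -m jog '[{"x":0,"y":0,"z":0.001,"ax":0,"ay":0,"az":0},{"x":0,"y":0,"z":0.001,"ax":0,"ay":0,"az":0},{"x":0,"y":0,"z":0.001,"ax":0,"ay":0,"az":0},{"x":0,"y":0,"z":0.001,"ax":0,"ay":0,"az":0},{"x":0,"y":0,"z":0.001,"ax":0,"ay":0,"az":0},{"x":0,"y":0,"z":0.001,"ax":0,"ay":0,"az":0},{"x":0,"y":0,"z":-0.01,"ax":0,"ay":0,"az":0},{"x":0,"y":0,"z":-0.04,"ax":0,"ay":0,"az":0},{"x":0,"y":0,"z":-0.08,"ax":0,"ay":0,"az":0},{"x":0,"y":0,"z":-0.12,"ax":0,"ay":0,"az":0},{"x":0,"y":0,"z":-0.13,"ax":0,"ay":0,"az":0},{"x":0,"y":0,"z":-0.13,"ax":0,"ay":0,"az":0}]' 1 30
python3 -m jog '[{"x":-0.007,"y":-0.045,"z":0,"ax":0,"ay":0,"az":0},{"x":-0.015,"y":-0.094,"z":0,"ax":0,"ay":0,"az":0},{"x":-0.023,"y":-0.143,"z":0,"ax":0,"ay":0,"az":0},{"x":-0.031,"y":-0.192,"z":0,"ax":0,"ay":0,"az":0},{"x":-0.039,"y":-0.241,"z":0,"ax":0,"ay":0,"az":0},{"x":-0.047,"y":-0.29,"z":0,"ax":0,"ay":0,"az":0},{"x":-0.055,"y":-0.339,"z":0,"ax":0,"ay":0,"az":0},{"x":-0.062,"y":-0.388,"z":0,"ax":0,"ay":0,"az":0},{"x":-0.065,"y":-0.42,"z":0,"ax":0,"ay":0,"az":0},{"x":-0.067,"y":-0.435,"z":0,"ax":0,"ay":0,"az":0},{"x":-0.067,"y":-0.435,"z":0,"ax":0,"ay":0,"az":0},{"x":-0.067,"y":-0.435,"z":0,"ax":0,"ay":0,"az":0}]'
python3 - <<'E'
from h import *
T=read_camera("side");cv2.imwrite("pics/s5.png",cv2.resize(T[170:320,100:480,::-1],None,fx=2,fy=2))
o=get_obs();w,x,y,z=o["tool_rot"];M=R.from_quat([x,y,z,w]).as_matrix();print(o["eef_pos"],np.degrees(np.arctan2(M[1,0],M[0,0])), M.T@(np.array([.4284,.3717,.018])-o["eef_pos"]))
S0=cv2.imread("pics/side0.png")[:,:,::-1].copy()
c=blob(S0,(415,195,450,235),(0,0,110),(180,70,255)).astype(float); print("cup side blob",c.min(0),c.max(0)); (u,v)=((c[:,0].min()+c[:,0].max())/2,(c[:,1].min()+c[:,1].max())/2)
print(plane("side",[(u,v)],.035))
E
```

```text
t: 22.1
eef_pos: [0.4966, -0.064, 0.1476]
tool_rot: [0.0, 1.0, -0.001, 0.002]
contact_force: [-0.3, 0.2, -0.1]
gripper_width: 1.0
grasp_force: 0.0
t: 23.3
eef_pos: [0.4293, 0.3692, 0.1441]
tool_rot: [0.001, 1.0, -0.002, -0.001]
contact_force: [0.1, -0.7, -0.4]
gripper_width: 1.004
grasp_force: 0.0
[0.42976236 0.36858993 0.14440653] -0.2681240267154687 [-0.00127858 -0.00343515  0.12639899]
cup side blob [422. 201.] [445. 224.]
[[0.41631506 0.37833952 0.035     ]]
```

View pics/s5.png

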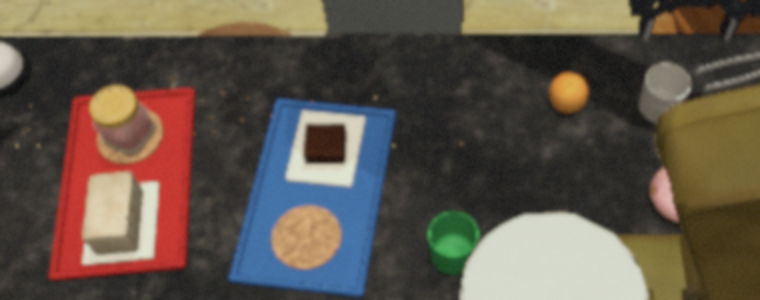

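The brownie is centred on the blue plate, and the gripper is over the cup (crop 665,92). Grasp the cup.

```bash
python3 -m jog '[{"x":-0.001,"y":-0.002,"z":0.045,"ax":0,"ay":0,"az":0},{"x":-0.001,"y":-0.002,"z":0.075,"ax":0,"ay":0,"az":0},{"x":-0.001,"y":-0.002,"z":0.1,"ax":0,"ay":0,"az":0},{"x":-0.001,"y":-0.002,"z":0.115,"ax":0,"ay":0,"az":0},{"x":-0.001,"y":-0.002,"z":0.123,"ax":0,"ay":0,"az":0},{"x":-0.001,"y":-0.002,"z":0.126,"ax":0,"ay":0,"az":0},{"x":-0.001,"y":-0.002,"z":0.126,"ax":0,"ay":0,"az":0},{"x":-0.001,"y":-0.002,"z":0.126,"ax":0,"ay":0,"az":0}]' 1 30
python3 -m jog '[{"x":0,"y":0,"z":0,"ax":0,"ay":0,"az":0},{"x":0,"y":0,"z":0,"ax":0,"ay":0,"az":0},{"x":0,"y":0,"z":0,"ax":0,"ay":0,"az":0},{"x":0,"y":0,"z":0,"ax":0,"ay":0,"az":0},{"x":0,"y":0,"z":0,"ax":0,"ay":0,"az":0},{"x":0,"y":0,"z":0,"ax":0,"ay":0,"az":0},{"x":0,"y":0,"z":0,"ax":0,"ay":0,"az":0},{"x":0,"y":0,"z":0,"ax":0,"ay":0,"az":0}]' 0 30
python3 -m jog '[{"x":0,"y":0,"z":-0.01,"ax":0,"ay":0,"az":0},{"x":0,"y":0,"z":-0.03,"ax":0,"ay":0,"az":0},{"x":0,"y":0,"z":-0.06,"ax":0,"ay":0,"az":0},{"x":0,"y":0,"z":-0.09,"ax":0,"ay":0,"az":0},{"x":0,"y":0,"z":-0.12,"ax":0,"ay":0,"az":0},{"x":0,"y":0,"z":-0.15,"ax":0,"ay":0,"az":0},{"x":0,"y":0,"z":-0.16,"ax":0,"ay":0,"az":0},{"x":0,"y":0,"z":-0.16,"ax":0,"ay":0,"az":0}]'
python3 - <<'E'
from h import *
cv2.imwrite("pics/s6.png",cv2.resize(read_camera("side")[150:270,370:490,::-1],None,fx=4,fy=4))
o=get_obs();w,x,y,z=o["tool_rot"];M=R.from_quat([x,y,z,w]).as_matrix();print(o["eef_pos"],np.degrees(np.arctan2(M[1,0],M[0,0])), M.T@(np.array([.6195,-.0793,.178])-o["eef_pos"]))
E
```

```text
t: 24.15
eef_pos: [0.4289, 0.3738, 0.0204]
tool_rot: [-0.001, 1.0, -0.001, 0.001]
contact_force: [-0.4, -0.7, 0.2]
gripper_width: 0.996
grasp_force: 0.0
t: 24.95
eef_pos: [0.4287, 0.3735, 0.0201]
tool_rot: [-0.0, 1.0, -0.001, 0.001]
contact_force: [-0.4, -0.4, 5.1]
gripper_width: 0.66
grasp_force: 31.0
t: 25.75
eef_pos: [0.4288, 0.374, 0.1809]
tool_rot: [-0.001, 1.0, -0.001, 0.001]
contact_force: [0.9, -0.8, -0.7]
gripper_width: 0.657
grasp_force: 32.3
[0.42814316 0.37315766 0.1792308 ] -0.1307405596367501 [0.19238827 0.45201994 0.00127453]
```

View pics/s6.png

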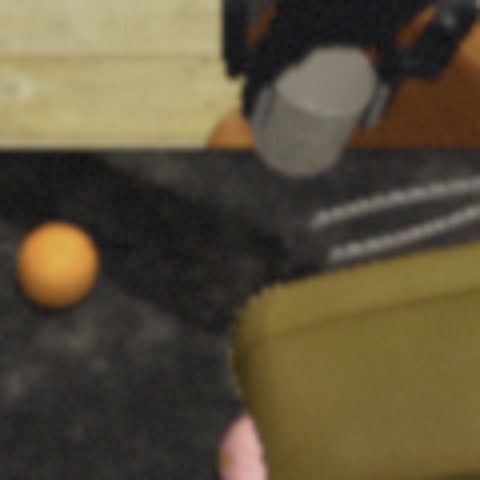

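The cup is held upright (crop 315,105) and the mandarin is undisturbed. Carry it to the blue coaster.

```bash
python3 -m jog '[{"x":0.01,"y":0.025,"z":0,"ax":0,"ay":0,"az":0},{"x":0.025,"y":0.06,"z":0,"ax":0,"ay":0,"az":0},{"x":0.043,"y":0.1,"z":0,"ax":0,"ay":0,"az":0},{"x":0.061,"y":0.144,"z":0,"ax":0,"ay":0,"az":0},{"x":0.08,"y":0.188,"z":0,"ax":0,"ay":0,"az":0},{"x":0.099,"y":0.232,"z":0,"ax":0,"ay":0,"az":0},{"x":0.118,"y":0.276,"z":0,"ax":0,"ay":0,"az":0},{"x":0.137,"y":0.32,"z":0,"ax":0,"ay":0,"az":0},{"x":0.155,"y":0.364,"z":0,"ax":0,"ay":0,"az":0},{"x":0.172,"y":0.405,"z":0,"ax":0,"ay":0,"az":0},{"x":0.185,"y":0.435,"z":0,"ax":0,"ay":0,"az":0},{"x":0.192,"y":0.452,"z":0,"ax":0,"ay":0,"az":0}]'
python3 -m jog '[{"x":0,"y":0,"z":0,"ax":0,"ay":0,"az":0},{"x":0,"y":0,"z":0.03,"ax":0,"ay":0,"az":0},{"x":0,"y":0,"z":0.065,"ax":0,"ay":0,"az":0},{"x":0,"y":0,"z":0.1,"ax":0,"ay":0,"az":0},{"x":0,"y":0,"z":0.125,"ax":0,"ay":0,"az":0},{"x":0,"y":0,"z":0.138,"ax":0,"ay":0,"az":0},{"x":0,"y":0,"z":0.144,"ax":0,"ay":0,"az":0},{"x":0,"y":0,"z":0.147,"ax":0,"ay":0,"az":0},{"x":0,"y":0,"z":0.148,"ax":0,"ay":0,"az":0},{"x":0,"y":0,"z":0.148,"ax":0,"ay":0,"az":0}]'
```

```text
t: 27.0
eef_pos: [0.6186, -0.083, 0.1769]
tool_rot: [0.001, 1.0, -0.003, -0.002]
contact_force: [-0.7, -0.3, -0.6]
gripper_width: 0.659
grasp_force: 32.3
t: 28.0
eef_pos: [0.62, -0.079, 0.0324]
tool_rot: [0.0, 1.0, -0.001, 0.001]
contact_force: [0.2, -0.2, -1.2]
gripper_width: 0.661
grasp_force: 32.3
```

```bash
python3 -m jog '[{"x":0,"y":0,"z":0.001,"ax":0,"ay":0,"az":0},{"x":0,"y":0,"z":0.002,"ax":0,"ay":0,"az":0},{"x":0,"y":0,"z":0.0025,"ax":0,"ay":0,"az":0},{"x":0,"y":0,"z":0.0025,"ax":0,"ay":0,"az":0}]'
python3 -m jog '[{"x":0,"y":0,"z":0,"ax":0,"ay":0,"az":0},{"x":0,"y":0,"z":0,"ax":0,"ay":0,"az":0},{"x":0,"y":0,"z":0,"ax":0,"ay":0,"az":0},{"x":0,"y":0,"z":0,"ax":0,"ay":0,"az":0},{"x":0,"y":0,"z":0,"ax":0,"ay":0,"az":0},{"x":0,"y":0,"z":0,"ax":0,"ay":0,"az":0},{"x":0,"y":0,"z":-0.01,"ax":0,"ay":0,"az":0},{"x":0,"y":0,"z":-0.04,"ax":0,"ay":0,"az":0},{"x":0,"y":0,"z":-0.08,"ax":0,"ay":0,"az":0},{"x":0,"y":0,"z":-0.12,"ax":0,"ay":0,"az":0},{"x":0,"y":0,"z":-0.16,"ax":0,"ay":0,"az":0},{"x":0,"y":0,"z":-0.16,"ax":0,"ay":0,"az":0}]' 1 30
python3 -m jog '[{"x":-0.02,"y":-0.045,"z":0,"ax":0,"ay":0,"az":0},{"x":-0.04,"y":-0.09,"z":0,"ax":0,"ay":0,"az":0},{"x":-0.06,"y":-0.135,"z":0,"ax":0,"ay":0,"az":0},{"x":-0.08,"y":-0.18,"z":0,"ax":0,"ay":0,"az":0},{"x":-0.1,"y":-0.225,"z":0,"ax":0,"ay":0,"az":0},{"x":-0.12,"y":-0.27,"z":0,"ax":0,"ay":0,"az":0},{"x":-0.12,"y":-0.31,"z":0,"ax":0,"ay":0,"az":0},{"x":-0.12,"y":-0.31,"z":0,"ax":0,"ay":0,"az":0},{"x":-0.12,"y":-0.31,"z":0,"ax":0,"ay":0,"az":0}]'
python3 - <<'E'
from h import *
T=read_camera("top");cv2.imwrite("pics/t2.png",cv2.resize(T[160:320,330:545,::-1],None,fx=3.5,fy=3.5,interpolation=cv2.INTER_CUBIC))
def rep(name,roi,lo,hi,z,g):
    c=blob(T,roi,lo,hi).astype(np.float32)
    (cx,cy),s,a=cv2.minAreaRect(plane("top",c,z)[:,:2].astype(np.float32)); print(name,round(cx,4),round(cy,4),np.round(s,4),"err mm",round(1e3*np.hypot(cx-g[0],cy-g[1]),1))
rep("brownie",(365,236,412,292),(0,60,20),(20,255,120),.037,(.495,-.0639))
rep("jar",(470,245,525,300),(22,60,110),(35,255,255),.080,(.4749,-.3194))
rep("cheese",(462,190,520,250),(14,25,130),(35,150,255),.062,(.6005,-.3068))
rep("cup",(375,188,418,232),(0,0,100),(180,35,255),.072,(.6195,-.0793))
E
```

```text
t: 28.4
eef_pos: [0.6202, -0.0793, 0.0301]
tool_rot: [0.0, 1.0, -0.001, 0.001]
contact_force: [-1.9, -0.5, 6.7]
gripper_width: 0.658
grasp_force: 32.7
t: 29.6
eef_pos: [0.6231, -0.0791, 0.1961]
tool_rot: [0.0, 1.0, -0.001, 0.006]
contact_force: [-0.5, -1.1, 0.4]
gripper_width: 0.996
grasp_force: 0.0
t: 30.5
eef_pos: [0.4995, 0.2319, 0.1888]
tool_rot: [0.0, 1.0, 0.0, -0.0]
contact_force: [-0.3, -0.5, -0.4]
gripper_width: 1.005
grasp_force: 0.0
brownie 0.4947 -0.0624 [0.049  0.0514] err mm 1.5
jar 0.4869 -0.3312 [0.0491 0.0181] err mm 16.8
cheese 0.5978 -0.2974 [0.0896 0.0684] err mm 9.8
cup 0.6187 -0.0799 [0.0595 0.0561] err mm 1.0
```

View pics/t2.png

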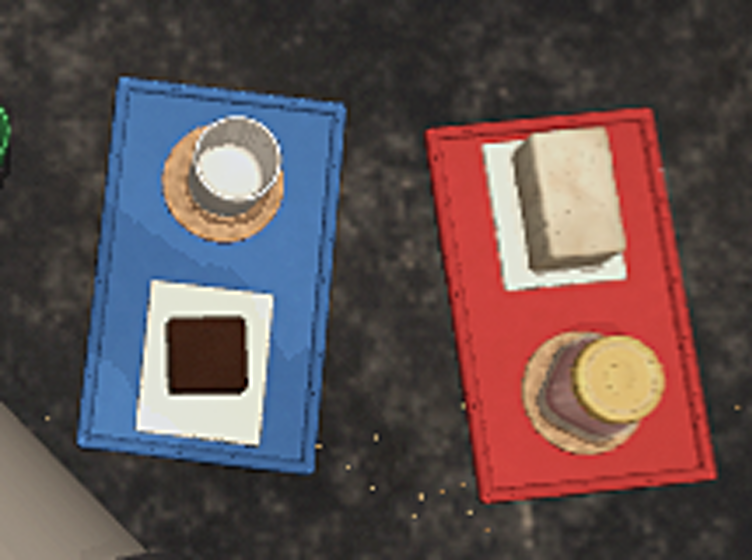

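All four are upright in place. The jar and cheese masks were spoiled by their side faces, so I recheck both from the pixels seen: lid centre (620,378) and cheese top face centre (577,195) in the crop. I also recheck the doughnut and mandarin.

```bash
python3 - <<'E'
from h import *
f=lambda u,v:[(u/3.5+330-.36,v/3.5+160-.36)]
p=plane("top",f(620,378),.080)[0]; print("jar",p,1e3*np.hypot(p[0]-.4749,p[1]+.3194))
p=plane("top",f(577,195),.062)[0]; print("cheese",p,1e3*np.hypot(p[0]-.6005,p[1]+.3068))
T=read_camera("top");T0=cv2.imread("pics/top0.png")[:,:,::-1].copy()
for r,lo,hi in(((238,278,270,310),(5,150,120),(20,255,255)),((178,212,222,256),(0,40,120),(10,255,255))):
    print([cv2.minEnclosingCircle(blob(t,r,lo,hi)) for t in(T0,T)])
E
```

```text
jar [ 0.4747173  -0.31922591  0.08      ] 0.25236393432435805
cheese [ 0.5987739  -0.30549369  0.062     ] 2.164686771509259
[((253.2058868408203, 293.558837890625), 10.808670043945312), ((247.0, 298.5), 6.800835609436035)]
[((198.75460815429688, 233.14022827148438), 17.775524139404297), ((196.73403930664062, 235.73403930664062), 16.65469741821289)]
```

The jar is within 1 mm of its target and the cheese within 2 mm. The arm partly covers the mandarin and doughnut in this view, but no move came near either. Handing in.

```bash
python3 -c "
from station import *
print(hand_in())"
```

```text
the job is handed in; nothing more can be done
None
```

I handed the job in at about 31 s of the 112 s; no verdict came back. The cup, brownie, jam jar and cheese all stand upright within about 2 mm of their targets. No move came near the doughnut or mandarin, though the arm partly covered them in the last picture, so I couldn't re-measure them.

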